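# Close the storage jars with their own lids

## Task

Four green storage jars have been left open on the sideboard and their wooden lids lie about among the clutter. Put each lid back on the one jar it fits, set down gently and seated fully home, knob up. Leave the jars standing where they are, and do not push or knock over the blue tumbler and the yellow lotion bottle.

Things in the scene. Friction and masses are not known exactly. Their poses are not given: they have to be found in the camera images.
- lid_large_knob (a point): Large round wooden lid, 110 mm across; round knob 28 mm across. This point: middle of the knob (32 mm tall), 40 mm over the table as it lies plug down, 26 mm above its jar's rim once seated. Plate under it 10 mm thick, then a black tapered plug 14 mm deep, 3 mm clear of the mouth all round (9 to 10 mm at its lower edge). z up. Fits only the large round jar. 160 g.
- lid_small_knob (a point): Small round wooden lid, 82 mm across; round knob 24 mm across. This point: middle of the knob (32 mm tall), 40 mm over the table as it lies plug down, 26 mm above its jar's rim once seated. Plate under it 10 mm thick, then a black tapered plug 14 mm deep, 3 mm clear of the mouth all round (9 to 10 mm at its lower edge). z up. Fits only the small round jar. 90 g.
- lid_square_knob (a point): Square wooden lid, 90 mm; square knob 26 mm, parallel to it. This point: middle of the knob (32 mm tall), 40 mm over the table as it lies plug down, 26 mm above its jar's rim once seated. Plate under it 10 mm thick, then a black tapered plug 14 mm deep, 3 mm clear of the mouth all round (9 to 10 mm at its lower edge). x, y along its sides. Fits only the square jar, any quarter turn. 130 g.
- lid_oblong_knob (a point): Oblong wooden lid, 118 x 76 mm; knob: a bar 60 x 18 mm along it. This point: middle of the knob (32 mm tall), 40 mm over the table as it lies plug down, 26 mm above its jar's rim once seated. Plate under it 10 mm thick, then a black tapered plug 14 mm deep, 3 mm clear of the mouth all round (9 to 10 mm at its lower edge). x along the long side. Fits only the oblong jar, either way round. 140 g.
- jar_large_mouth (a point): Enamelled storage jar, standing open, green with a thin dark rim and a white line round the foot; large round one: 104 mm across, 110 mm tall, mouth 94 mm wide, sweets inside; about 0.75 kg, loose. This point is the centre of the mouth at rim height; z up.
- jar_small_mouth (a point): Enamelled storage jar, standing open, green with a thin dark rim and a white line round the foot; small round one: 76 mm across, 85 mm tall, mouth 66 mm wide, thread spools inside; about 0.45 kg, loose. This point is the centre of the mouth at rim height; z up.
- jar_square_mouth (a point): Enamelled storage jar, standing open, green with a thin dark rim and a white line round the foot; square one: 84 x 84 mm, 100 mm tall, mouth 76 x 76 mm, clothes pegs inside; about 0.65 kg, loose. This point is the centre of the mouth at rim height; x and y run along its sides, z up.
- jar_oblong_mouth (a point): Enamelled storage jar, standing open, green with a thin dark rim and a white line round the foot; oblong one: 112 x 70 mm, 75 mm tall, mouth 104 x 62 mm, biscuits inside; about 0.55 kg, loose. This point is the centre of the mouth at rim height; x runs along its long side, z up.
- tumbler: Blue ceramic tumbler without a handle, 68 mm across, 90 mm tall, standing among the lids; a bystander. Origin at the centre of its underside.
- lotion: Yellow lotion bottle with a white cap, 50 mm across, 100 mm tall, standing among the lids; a bystander. Origin at the centre of its underside.

How it is judged:
By the outcome, as a careful person would: the job done as asked, in the order asked, and still so for the second after the job is handed in, with the robot touching nothing.
It also fails if it takes over 115 s, if anything falls off the work surface, if the arm or the gripper's body presses on something with over 40 N, if the wrist force passes 120 N, or if a joint passes its speed limit or range.

## Robot

A 6-joint arm with a two-finger parallel gripper is mounted at the origin on the work surface. World frame = base frame: x ahead of the robot, y to its left, z up, the work surface at z = 0. Lengths are in m, angles in rad, forces in N, time in s.
With the tool pointing down it reaches from about 0.275 to 0.875 m from the base axis. Payload 12.5 kg.
Tool frame: the origin (TCP) lies at the very end of the fingers, on their centre line; the grasp point (between the pads) lies 19 mm behind it; x points along the fingers, y is the direction in which the jaws open and shut, and the axes are right-handed (so a half turn about x gives the same grasp; the last joint's range is limited). The gripper opens to 85 mm and grips with 20 to 120 N. Pads are 22 mm wide; open, the fingers measure 114 mm over their backs; the gripper's body (76 mm by 85 mm) begins 54 mm behind the grasp point. The pads swing forward as they close: fully open they stand 13 mm farther back than shut.
Start: joints at [-1.234, 0.351, 1.652, -0, 1.139, -0.085], TCP at [0.225, -0.502, 0.231] pointing down, gripper open.
Joint ranges: [-2.75, 2.75], [-0.79, 2.1], [0.01, 2.65], [-1.57, 4.71], [0.07, 3.14], [-2.87, 2.87]. Speed limits (rad/s): [2.22, 2.22, 2.79, 3.14, 3.14, 3.14].

## Interface

Orientations are given as a 3x3 rotation matrix whose columns are the frame's x, y, z axes.
In Python, from bench import manip gives the robot as it stands. Calls block until the motion is done:
- manip.move_ptp(position, orientation): joint-space move of the TCP to a pose.
- manip.move_l(position, attitude=None, max_speed=0.15): straight line of the TCP; attitude=None keeps the orientation; max_speed is the mean speed in m/s.
- manip.move_j(angles): joint-space move.
- manip.set_gripper(opening, effort=None): opening from 0.0 (shut) to 1.0 (fully open); effort is the grip in N (None keeps the last); returns when the fingers have stopped.
- manip.dwell(seconds).
- manip.inverse_kinematics(position, orientation): joint angles nearest the present ones, or None.
- manip.grab_frame(name): name is "side" or "top"; returns (picture, depth): 420x560x3 uint8, red, green, blue; 420x560 float32, m along the optical axis (not along the pixel's ray), 0 where there is no reading.
- manip.get_calibration(name): a dict with "camera_matrix" (3x3 intrinsics, pixels), "R" (3x3) and "t" (3): a world point X has camera coordinates R X + t. Camera axes: x right, y down, z forward; pixel columns grow to the right and rows downward; lengths in m; the calibration is good to about 2 mm. A picture is of the moment at which its call begins. get_calibration takes no time and is no camera call.
A pose or a line that the arm cannot do raises manip.Unreachable and nothing moves.
- manip.sign_off(): hands the job in, once; it reports no verdict.
Trained networks look in the newest picture that a camera, given by its name, has taken for a name from the list of things; names that differ only in an ending like _2 or _b are one class to them, and where a whole thing is asked for, a point or a joint stands for the part that bears it (a point fixed in the world has none). Each returns a list of dicts, best first, with "confidence" (0 to 1); they miss things now and then, are a little off and sometimes report something else, mostly with a low value. They report only what shows in the picture. A call takes as long as a camera call.
- manip.look_for(camera, name): "at" ([x, y, z] in m, in world coordinates, good to about 4 mm: the middle of the surface that is visible of it).
Readings, each from a call of its own:
- manip.current_time(): time.
- manip.current_qpos(): joint angles.
- manip.current_joint_vel(): joint speeds.
- manip.current_joint_torque(): joint torques, N m.
- manip.current_ee_pos(): TCP position.
- manip.current_tcp_rot(): TCP orientation.
- manip.current_force(): force on the tool from outside, world axes, zero at the start.
- manip.current_ft_torque(): the same for the moment, N m.
- manip.current_grip_width(): opening from 0.0 (shut) to 1.0 (fully open).
Only numpy, scipy, OpenCV 4.12 (cv2) and the standard library are available. Lean on these libraries where they do the work, as an engineer would, in place of code of your own. Each camera call takes 0.05 s, during which the arm holds its last target. There are 200 camera calls.

## Working session

There is one attempt and no reset: what is moved stays moved. The work goes in short steps, each a Python script; the robot and the scene stay as the last script left them, time stands still between calls to the robot, and variables do not carry over. Pictures are saved under pics/ and viewed, about 12 in all and at most 16, crops included, and the job is handed in when it is done.

```bash
mkdir -p pics; ls
python3 - <<'E'
from bench import manip
import cv2,numpy as np
for c in ("top","side"):
    im,d=manip.grab_frame(c); cv2.imwrite(f"pics/{c}0.png",im[:,:,::-1]); np.save(f"pics/{c}0.npy",d)
    k=manip.get_calibration(c); print(c,k["camera_matrix"].round(1).tolist(),k["R"].round(3).tolist(),np.array(k["t"]).round(3), "pos",(-k["R"].T@k["t"]).round(3))
    for n in ["lid_large_knob","lid_small_knob","lid_square_knob","lid_oblong_knob","jar_large_mouth","jar_small_mouth","jar_square_mouth","jar_oblong_mouth","tumbler","lotion"]:
        print(n,[(np.round(r["at"],3).tolist(),round(r["confidence"],2)) for r in manip.look_for(c,n)][:3])
print(manip.current_time())
E
```

```text
pics
top [[446.3, 0.0, 276.8], [0.0, 446.3, 199.9], [0.0, 0.0, 1.0]] [[-0.009, -1.0, 0.016], [-0.994, 0.007, -0.113], [0.113, -0.017, -0.993]] [-0.005  0.535  1.33 ] pos [0.381 0.015 1.382]
lid_large_knob [([0.401, -0.29, 0.028], 0.69)]
lid_small_knob [([0.671, 0.016, 0.027], 0.64), ([0.439, 0.006, 0.02], 0.44)]
lid_square_knob [([0.385, 0.284, 0.026], 0.85), ([0.456, 0.15, 0.03], 0.48)]
lid_oblong_knob [([0.437, 0.007, 0.021], 0.76)]
jar_large_mouth [([0.501, 0.431, 0.078], 0.75)]
jar_small_mouth [([0.615, 0.211, 0.051], 0.79)]
jar_square_mouth []
jar_oblong_mouth [([0.493, -0.424, 0.048], 0.77)]
tumbler [([0.456, 0.15, 0.028], 0.56)]
lotion [([0.449, -0.142, 0.076], 0.8)]
side [[493.5, 0.0, 290.7], [0.0, 493.5, 209.8], [0.0, 0.0, 1.0]] [[-0.939, -0.343, 0.007], [-0.231, 0.619, -0.75], [0.253, -0.706, -0.661]] [0.478 0.207 1.081] pos [0.223 0.799 0.867]
lid_large_knob [([0.4, -0.284, 0.027], 0.59), ([0.384, 0.296, 0.024], 0.34)]
lid_small_knob [([0.672, 0.025, 0.024], 0.75)]
lid_square_knob [([0.382, 0.297, 0.023], 0.88)]
lid_oblong_knob [([0.434, 0.009, 0.024], 0.58), ([0.498, 0.435, 0.08], 0.18)]
jar_large_mouth [([0.499, 0.437, 0.082], 0.63)]
jar_small_mouth [([0.613, 0.21, 0.05], 0.6)]
jar_square_mouth [([0.588, -0.165, 0.071], 0.79)]
jar_oblong_mouth [([0.49, -0.394, 0.046], 0.72)]
tumbler [([0.431, 0.009, 0.022], 0.72), ([0.453, 0.15, 0.064], 0.69)]
lotion [([0.448, -0.132, 0.058], 0.83)]
1.1
```

View pics/top0.png

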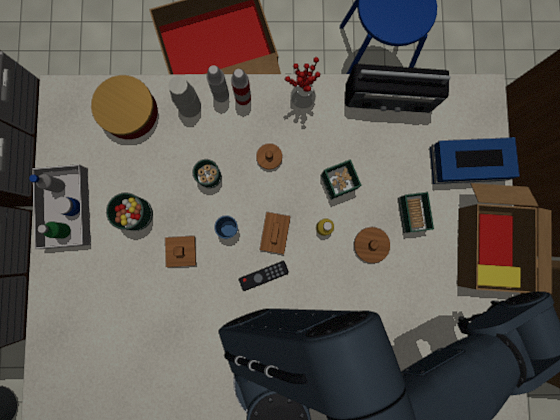

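View pics/side0.png

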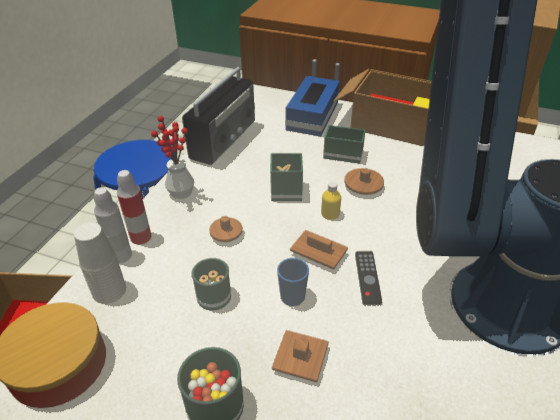

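```bash
cat > h.py <<'E'
from bench import manip
import numpy as np, cv2
RIM=dict(large=.110,small=.085,square=.100,oblong=.075)
def cloud(c):
    im,d=manip.grab_frame(c); k=manip.get_calibration(c); K=k["camera_matrix"]
    v,u=np.nonzero(d>0); z=d[v,u]
    p=np.stack([(u-K[0,2])/K[0,0]*z,(v-K[1,2])/K[1,1]*z,z],1)
    return (p-k["t"])@k["R"], im[v,u], im
def fit(P,xy,zlo,zhi,r,rnd):
    m=(np.hypot(P[:,0]-xy[0],P[:,1]-xy[1])<r)&(P[:,2]>zlo)&(P[:,2]<zhi)
    Q=(P[m][:,:2]*1000).astype(np.float32)
    if len(Q)<8: return len(Q)
    zz=np.median(P[m][:,2]).round(4)
    if rnd: c,rad=cv2.minEnclosingCircle(Q); return len(Q),np.round(c,1),round(2*rad,1),zz
    c,s,a=cv2.minAreaRect(Q)
    if s[0]<s[1]: s=s[::-1]; a+=90     # a: direction of long side, deg
    return len(Q),np.round(c,1),np.round(s,1),round(a,1),zz
E
python3 - <<'E'
from h import *
J=dict(large=(.501,.434),small=(.614,.21),square=(.588,-.165),oblong=(.492,-.41))
L=dict(large=(.401,-.288),small=(.671,.02),square=(.384,.29),oblong=(.437,.007))
for c in("top","side"):
    P,_,_=cloud(c)
    for n in J:
        rnd=n in("large","small")
        print(c,n,"jar",fit(P,J[n],RIM[n]-.006,RIM[n]+.006,.08,rnd))
        print("   plate",fit(P,L[n],.017,.029,.075,rnd),"knob",fit(P,L[n],.049,.062,.05,rnd))
    for n,xy,h in(("tumbler",(.455,.15),.09),("lotion",(.448,-.137),.1)):
        print(n,fit(P,xy,h-.03,h+.01,.06,1))
E
```

```text
top large jar (231, array([498.9, 428.2]), 107.7, np.float64(0.1089))
   plate (852, array([ 397.9, -295.9]), 109.9, np.float64(0.0246)) knob (67, array([ 398.3, -295.3]), 27.0, np.float64(0.0563))
top small jar (152, array([614.7, 203. ]), 79.1, np.float64(0.0845))
   plate (456, array([674. ,  15.4]), 82.2, np.float64(0.0241)) knob (45, array([673.9,  15.6]), 23.2, np.float64(0.055))
top square jar (174, array([ 593. , -198.2]), array([85. , 84.9]), 20.4, np.float64(0.1004))
   plate (771, array([383.3, 286. ]), array([90.3, 89.8]), 92.9, np.float64(0.0239)) knob (79, array([382.3, 285.8]), array([26.4, 23.5]), 89.8, np.float64(0.055))
top oblong jar (219, array([ 492.9, -426.8]), array([112.9,  72.5]), 6.3, np.float64(0.0754))
   plate (803, array([436.9,  -0.7]), array([117.9,  76. ]), 169.6, np.float64(0.0244)) knob (118, array([436.8,  -0.7]), array([59.5, 17.8]), 169.6, np.float64(0.0558))
tumbler (153, array([451.8, 141.6]), 67.6, np.float64(0.0881))
lotion (141, array([ 451.5, -150.9]), 41.4, np.float64(0.0778))
side large jar (715, array([499.4, 431.5]), 107.6, np.float64(0
[... 281 characters left out ...]
rray([673.2,  19.9]), 24.1, np.float64(0.0552))
side square jar (244, array([ 593.9, -194.2]), array([89. , 85.5]), 109.8, np.float64(0.0997))
   plate (1691, array([384. , 289.1]), array([91.8, 90.5]), 93.0, np.float64(0.0251)) knob (187, array([383.6, 289.2]), array([27.6, 25.8]), 92.4, np.float64(0.0564))
side oblong jar (242, array([ 494.1, -424.9]), array([112. ,  82.2]), 6.7, np.float64(0.0744))
   plate (902, array([438.2,   3.8]), array([119.6,  78.6]), 169.9, np.float64(0.0248)) knob (183, array([437.1,   3.3]), array([59.5, 21.2]), 168.0, np.float64(0.0558))
tumbler (665, array([452.6, 144.1]), 70.5, np.float64(0.0793))
lotion (182, array([ 453.6, -144.6]), 41.1, np.float64(0.081))
```

```bash
cat >> h.py <<'E'
LID=dict(large=(.3988,-.2935),small=(.674,.0178),square=(.3835,.2875),oblong=(.4373,.0014))
JAR=dict(large=(.4992,.4300),small=(.6152,.2050),square=(.5935,-.1962),oblong=(.4935,-.4258))
H=.23; G=.028
def rot(a): c,s=np.cos(a),np.sin(a); return np.array([[0,c,s],[0,s,-c],[-1,0,0.]])
def pose(x,y,z,cands):
    "go there by joint move, with the jaw direction needing least wrist turn"
    best=None
    for a in cands:
        q=manip.inverse_kinematics([x,y,z],rot(a))
        if q is not None and (best is None or abs(q[5])<abs(best[0][5])): best=(np.array(q),a)
    manip.move_j(best[0]); return best[1]
def pick(n,cands):
    x,y=LID[n]; manip.set_gripper(.65,40); a=pose(x,y,.12,cands)
    manip.move_l([x,y,G],max_speed=.1)
    manip.set_gripper(0,45); w=manip.current_grip_width()
    manip.move_l([x,y,G+.02],max_speed=.05); manip.move_l([x,y,H],max_speed=.2)
    print(n,"a",np.degrees(a),"w",w*85,manip.current_grip_width()*85,"F",manip.current_force().round(1),"t",manip.current_time(),"q",np.round(manip.current_qpos(),2))
def above(n,cands,dz=.05):
    x,y=JAR[n]; a=pose(x,y,H,cands); manip.move_l([x,y,RIM[n]+.028+dz],max_speed=.15); print("tcp",np.round(manip.current_ee_pos(),4)); return a
def lower(n,x,y,fmax=5):
    r=RIM[n]; manip.move_l([x,y,r+.030],max_speed=.06); manip.dwell(.2); f0=manip.current_force()
    for z in np.arange(r+.028,r+.0119,-.002):
        manip.move_l([x,y,z],max_speed=.03); f=manip.current_force()-f0
        if np.linalg.norm(f)>fmax: break
    print(n,"above seat mm",(manip.current_ee_pos()[2]-r-.014)*1000,"dF",f.round(1),"t",manip.current_time())
def release(n):
    p=np.array(manip.current_ee_pos()); manip.set_gripper(.6); p[2]=H
    manip.move_l(p,max_speed=.15); print("t",manip.current_time())
E
python3 - <<'E'
from h import *
T=manip.current_tcp_rot(); a0=np.arctan2(T[1,1],T[0,1]); print("a0",np.degrees(a0),manip.current_qpos()[0])
x,y=LID["large"]; th=np.arctan2(y,x); off=a0+1.234-.085*0
pick("large",[th+k*np.pi/2 for k in range(4)])
x,y=JAR["large"]; th=np.arctan2(y,x)
above("large",[th+k*np.pi/2 for k in range(4)])
for c in("top","side"):
    P,_,im=cloud(c); cv2.imwrite(f"pics/{c}1.png",im[:,:,::-1])
    z=manip.current_ee_pos()[2]
    print(c,"plate",fit(P,(x,y),z-.014,z+.002,.075,1),"jar",fit(P,(x,y),.104,.116,.08,1))
E
```

```text
a0 -65.8276344720436 -1.2335431203969973
large a -36.35150267063242 w 26.630166256424886 26.50189420618945 F [ 0.1  0.1 -2.9] t 5.775 q [-0.73  0.25  1.79 -0.    1.1  -0.09]
tcp [0.4995 0.4298 0.1883]
top plate (557, array([502.8, 420.5]), 107.7, np.float64(0.1831)) jar (86, array([498.4, 411.2]), 100.2, np.float64(0.1094))
side plate (2368, array([499.1, 431.3]), 109.8, np.float64(0.1854)) jar (395, array([498.4, 432.2]), 106.3, np.float64(0.1106))
```

Run:
```python
from h import *
lower("large",*JAR["large"])
P,_,im=cloud("side"); cv2.imwrite("pics/side2.png",im[:,:,::-1])
print(fit(P,JAR["large"],.113,.124,.075,1))
```

```text
large above seat mm 0.7047854087054977 dF [-1.3  0.6  7.1] t 12.0417
(2064, array([499.2, 431.6]), 110.4, np.float64(0.121))
```

View pics/side2.png

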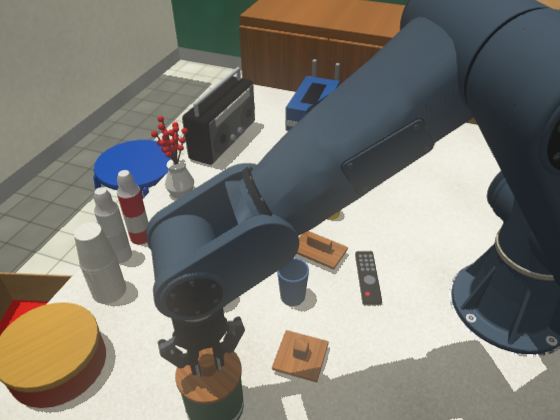

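Run:
```python
from h import *
release("large")
d=np.radians
pick("square",[d(2.9+k*90) for k in range(-2,2)])
P,_,im=cloud("side"); print("seated large",fit(P,JAR["large"],.113,.124,.075,1))
print("held",fit(P,LID["square"],H-.014,H+.002,.08,0))
above("square",[d(20.1+k*90) for k in range(-2,2)])
for c in("top","side"):
    P,_,im=cloud(c); cv2.imwrite(f"pics/{c}3.png",im[:,:,::-1]); z=manip.current_ee_pos()[2]
    print(c,"plate",fit(P,JAR["square"],z-.014,z+.002,.08,0),"jar",fit(P,JAR["square"],.094,.106,.08,0))
```

```text
t 13.3083
square a 2.9 w 25.077571859510456 25.007917335923707 F [ 0.3 -0.4 -1.2] t 17.45 q [0.55 0.22 1.83 0.   1.09 0.5 ]
seated large (2811, array([500.2, 430.8]), 112.0, np.float64(0.1211))
held (1655, array([382.9, 289.2]), array([92.5, 90.2]), 92.9, np.float64(0.2253))
tcp [ 0.5938 -0.1959  0.1785]
top plate (38, array([ 613.7, -146.6]), array([28.1, 14.4]), 159.1, np.float64(0.174)) jar (15, array([ 608.9, -149.9]), array([19.5,  6.7]), 8.4, np.float64(0.1011))
side plate (593, array([ 594.2, -193.4]), array([94.1, 89.2]), 109.6, np.float64(0.1753)) jar (239, array([ 593.5, -193.4]), array([88.4, 85.1]), 110.0, np.float64(0.0998))
```

View pics/side3.png

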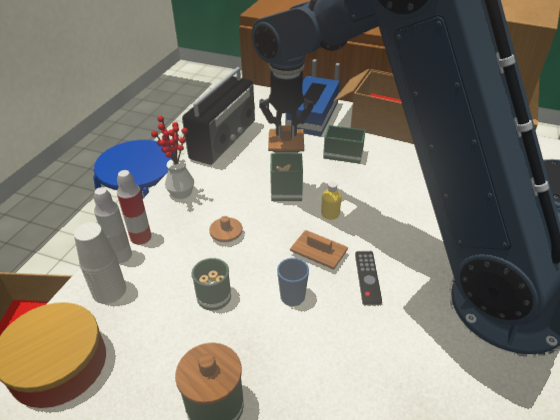

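```bash
sed -i 's/pose(x,y,.12,cands)/pose(x,y,.18,cands)/' h.py
python3 - <<'E'
from h import *
d=np.radians
lower("square",*JAR["square"])
release("square")
pick("oblong",[d(79.75),d(79.75-180)])
P,_,im=cloud("side"); print("seated square",fit(P,JAR["square"],.103,.114,.08,0))
print("held",fit(P,LID["oblong"],H-.014,H+.002,.08,0))
above("oblong",[d(96.4),d(96.4-180)])
P,_,im=cloud("side"); cv2.imwrite(f"pics/side4.png",im[:,:,::-1]); z=manip.current_ee_pos()[2]
print("plate",fit(P,JAR["oblong"],z-.014,z+.002,.08,0),"jar",fit(P,JAR["oblong"],.069,.081,.08,0))
P,_,im=cloud("top"); cv2.imwrite(f"pics/top4.png",im[:,:,::-1])
print("top plate",fit(P,JAR["oblong"],z-.014,z+.002,.08,0),"jar",fit(P,JAR["oblong"],.069,.081,.08,0))
E
```

```text
square above seat mm 0.5527701544234386 dF [-0.4 -0.7  7.2] t 23.1583
t 24.45
oblong a 79.75 w 17.040449478153587 17.56980664521806 F [-0.4  0.1 -1.8] t 29.3833 q [-0.1   0.15  1.93 -0.    1.07 -1.5 ]
seated square (622, array([ 594.5, -195.6]), array([97.7, 90.4]), 108.9, np.float64(0.1106))
held (1046, array([437.4,   4.1]), array([119.4,  77.3]), 170.7, np.float64(0.2254))
tcp [ 0.494  -0.426   0.1539]
plate (525, array([ 494., -422.]), array([118.9,  83.5]), 4.9, np.float64(0.1501)) jar (242, array([ 493.7, -422.3]), array([113.9,  79.5]), 8.7, np.float64(0.0743))
top plate (325, array([ 498.7, -423.3]), array([106.4,  70.9]), 5.3, np.float64(0.1509)) jar (99, array([ 490.6, -397.7]), array([112.6,  21.1]), 2.0, np.float64(0.0756))
```

View pics/side4.png

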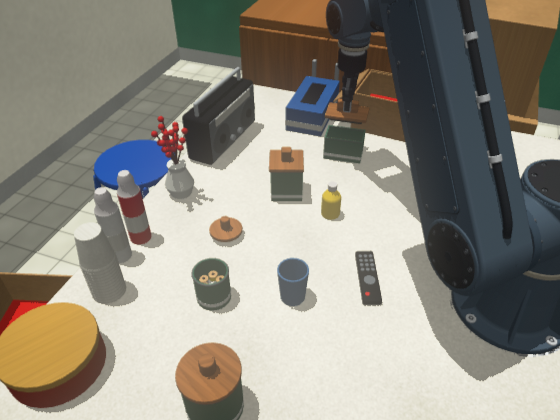

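```bash
sed -i 's/pose(x,y,.18,cands)/pose(x,y,H,cands)/' h.py
python3 - <<'E'
from h import *
lower("oblong",*JAR["oblong"])
release("oblong")
x,y=LID["small"]; th=np.arctan2(y,x)
pick("small",[th+k*np.pi/2 for k in range(-2,2)])
P,_,im=cloud("side"); print("seated oblong",fit(P,JAR["oblong"],.078,.089,.08,0))
print("held",fit(P,LID["small"],H-.014,H+.002,.08,1))
x,y=JAR["small"]; th=np.arctan2(y,x)
above("small",[th+k*np.pi/2 for k in range(-2,2)])
P,_,im=cloud("side"); cv2.imwrite(f"pics/side5.png",im[:,:,::-1]); z=manip.current_ee_pos()[2]
print("plate",fit(P,JAR["small"],z-.014,z+.002,.08,1),"jar",fit(P,JAR["small"],.079,.091,.08,1))
E
```

```text
oblong above seat mm 0.27973760869902214 dF [-5.6  4.9 21. ] t 35.475
t 37.0
small a 1.512800992621095 w 22.591403218378392 22.66060225528158 F [ 0.   0.1 -1.3] t 43.1417 q [-0.04  0.58  1.3  -0.    1.26 -0.07]
seated oblong (467, array([ 494.4, -425.2]), array([118.2,  85.3]), 5.5, np.float64(0.0855))
held (530, array([673.7,  19.1]), 84.4, np.float64(0.225))
tcp [0.6159 0.2044 0.1637]
plate (708, array([615.3, 205.9]), 82.4, np.float64(0.1603)) jar (247, array([614.4, 206.4]), 80.7, np.float64(0.0853))
```

View pics/side5.png

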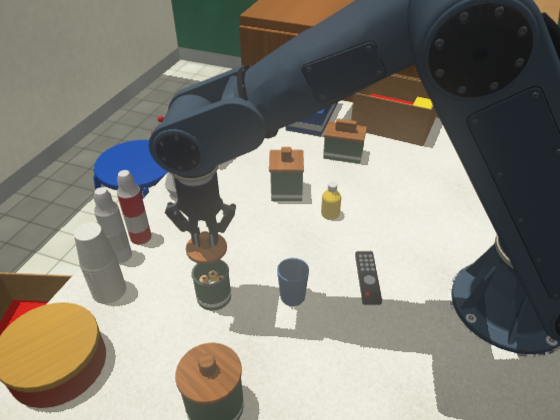

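```bash
sed -i 's/np.arange(r+.028,r+.0119,-.002)/np.r_[r+.028:r+.017:-.002,r+.0165:r+.0119:-.0005]/' h.py
python3 - <<'E'
from h import *
lower("small",*JAR["small"],fmax=4)
release("small")
manip.move_l([.45,.05,.33],max_speed=.2)
q=np.array(manip.current_qpos()); q[0]=-1.6; q[1]-=.3; manip.move_j(q)
for c in("top","side"):
    P,_,im=cloud(c); cv2.imwrite(f"pics/{c}6.png",im[:,:,::-1])
    for n in JAR:
        r=RIM[n]; rnd=n in("large","small")
        print(c,n,"plate",fit(P,JAR[n],r+.004,r+.016,.08,rnd),"knob",fit(P,JAR[n],r+.036,r+.048,.05,rnd))
    for n,xy,h in(("tumbler",(.455,.15),.09),("lotion",(.448,-.137),.1)):
        print(n,fit(P,xy,h-.03,h+.01,.06,1))
print(manip.current_time())
E
```

```text
small above seat mm 0.20156820769817557 dF [-1.6 -0.8  7.9] t 49.0417
t 50.45
top large plate (1066, array([498.9, 427.6]), 110.9, np.float64(0.1197)) knob (77, array([499.2, 426.9]), 27.3, np.float64(0.1507))
top small plate (540, array([615.2, 202.2]), 82.4, np.float64(0.0949)) knob (52, array([614.5, 202.4]), 23.3, np.float64(0.1267))
top square plate (839, array([ 592.9, -197.8]), array([91.2, 90.5]), 110.3, np.float64(0.1106)) knob (77, array([ 592.3, -197.4]), array([26.1, 24.3]), 107.0, np.float64(0.1425))
top oblong plate (823, array([ 493. , -427.1]), array([118. ,  78.1]), 6.5, np.float64(0.0861)) knob (138, array([ 492.8, -426.7]), array([59.2, 19.9]), 6.6, np.float64(0.1174))
tumbler (155, array([451.8, 141.7]), 67.4, np.float64(0.0887))
lotion (135, array([ 453.7, -149.2]), 41.5, np.float64(0.0799))
side large plate (2830, array([499.7, 431.6]), 111.5, np.float64(0.1211)) knob (217, array([499.9, 431.2]), 28.3, np.float64(0.1524))
side small plate (804, array([615.9, 205.5]), 85.1, np.float64(0.0958)) knob (92, array([615.5, 206.2]), 24.6, np.float64(0.127))
side square plate (648, array([ 594.3, -194.7]), array([97. , 90.3]), 109.4, np.float64(0.1109)) knob (79, array([ 594.7, -193.8]), array([31.8, 23.3]), 110.9, np.float64(0.1422))
side oblong plate (493, array([ 494.6, -422.6]), array([118.5,  80.6]), 6.6, np.float64(0.0854)) knob (97, array([ 494.1, -423.6]), array([59.1, 24.9]), 7.6, np.float64(0.117))
tumbler (673, array([452.9, 145.1]), 71.0, np.float64(0.0792))
lotion (182, array([ 454. , -142.9]), 40.9, np.float64(0.0818))
54.1917
```

View pics/side6.png

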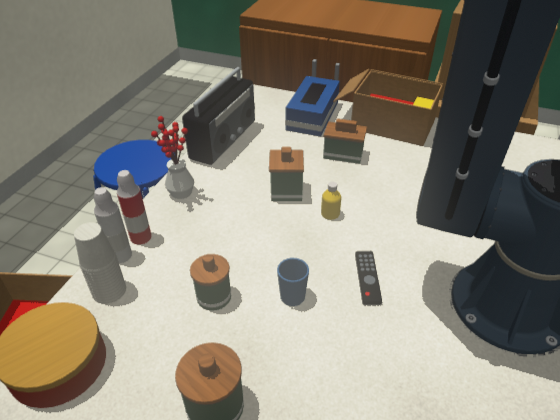

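View pics/top6.png

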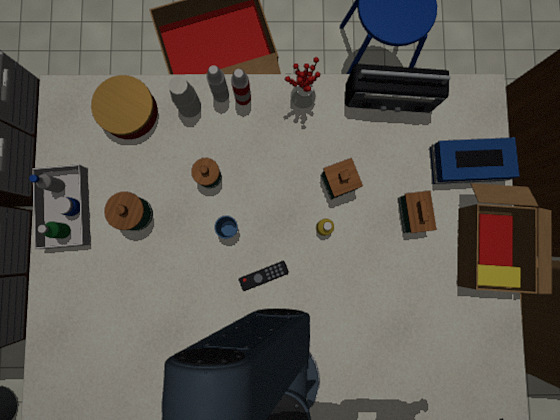

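All four lids are on, with plate tops 10 to 11 mm above the rims as expected when seated. Jars and bystanders are where they were.

```bash
python3 -c "
from bench import manip
manip.dwell(.5); print(manip.sign_off(), manip.current_time())"
```

```text
the job is handed in; nothing more can be done
the job is handed in; nothing more can be done
```

All four lids are on the jars they fit, knob up, and I handed the job in at about 55 s of the 115 s allowed.

- **Seating:** the last check from both cameras puts each lid's top surface 9.7–11.1 mm above its jar's rim. The plates are 10 mm thick, so the lids are fully home. They sit centred on the jars to about 1 mm (up to about 2.5 mm on some coarse fits).
- **Jars and bystanders:** the jars are where they were, to within measurement error. The tumbler is upright and within 1 mm of its first position. The lotion bottle is upright too, but its readings shifted by about 2 mm. I put that down to few depth points on its cap, since the gripper never came near it.
- **Gentleness:** three lids touched down with 7–8 N. The oblong one peaked at about 22 N because its last step overshot slightly; that is well under the 120 N wrist limit and the jar did not move. I used smaller steps for the small lid after that.
- **Disagreement:** the two cameras differ by about 4 mm in y. I used the average for moving, and compared each lid with its jar within the side camera before lowering.

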